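# Close a plaster casting mould in the clutch clamp

## Task

Set the loose plaster mould half down in the bed of the clamp, in front of the half that already stands there and with its pour notch towards that half. Then turn the round knob on the drive box clockwise until its slip clutch clicks, stop at the first or second click, and let go, leaving the two halves pressed together. Do not turn on after that, since the clutch soon comes up against a stop and the plaster would crack, and leave the tape roll, the wooden kidney rib and the jar of blue underglaze where they are.

Things in the scene. Friction and masses are not known exactly. Their poses are not given: they have to be found in the camera images.
- half_centre (a point): Centre of the loose plaster mould half: a plain white block 44 mm thick (its x) by 56 mm wide (its y) by 54 mm tall (its z), about 0.25 kg, standing upright on the table; the point lies half-way up, 27 mm above its underside. Its own +x points to its parting face, the face whose upper edge has the pour notch (22 mm wide, 14 mm deep into the block, 12 mm high); take it across its 56 mm width
- half_face (a point): Centre of the loose half's parting face, 22 mm from half_centre along the block's +x, 27 mm above its underside; same axes
- bed (a point): The clamp's bed surface, 12 mm above the table, on the middle line of the bed; the clamp is fixed to the table. Axes: +x runs along the clamp from the drive box to the rear half, y across, z up. Two steel rails 7 mm higher than the bed, 65 mm apart, guide the halves (4.5 mm play each side)
- rear_face (a point): Centre of the parting face of the rear mould half, same size as the loose one, already fixed upright in the bed with its pour notch on this face, which looks towards the jaw; 27 mm above the bed. Its x axis runs as the bed's x, z up
- jaw_face (a point): Cork face of the jaw (44 mm wide, 32 tall; the point 27 mm above the bed), looking along the bed's +x to rear_face; axes as bed. The loose half goes between it and rear_face, at first 52 to 70 mm apart. The face pushes the half home, then telescopes back on its rod under 4 N by a hidden 0 to 10 mm while it seems to stand still; only then is the full force on
- knob_grip (a point): On the upright axis of the black ribbed round knob on top of the drive box, 110 mm from bed towards -x, at the height to grip: 40 mm across, 34 mm tall, its top 11 mm above this point and the drive box's top plate 25 mm below it. z up. Clockwise seen from above closes the jaw; the first click takes about 1.3 to 2.3 rad in all, so regrasp; the jaw keeps its place when the knob is let go
- knob_top (a point): Centre of the knob's top, 13 mm above knob_grip. Turning takes 0.18 N m while the jaw runs free; once the halves touch it is 0.24, then rises within 0.3 rad to about 0.34 N m, then the clutch slips: clicks 0.35 rad apart, the torque falling by about 0.2 N m and rising again in each. 0.74 rad of slip, just past the second click, is a solid stop. A reading at rest can be up to 0.4 N m lower (friction): watch changes
- front_half: The loose mould half as a body; origin at the centre of its underside, axes as half_centre
- rear_half: The fixed rear mould half as a body, with its steel back angle; origin at the centre of the plaster's underside, on the bed; axes as bed
- masking_tape: Roll of masking tape, 86 mm across, 19 mm high, lying flat; to be left alone; origin under its centre
- kidney_rib: Brown wooden kidney rib, 49 x 82 x 8 mm, lying flat; to be left alone; origin under its centre
- underglaze_jar: Small clear jar of blue underglaze, 52 mm across, 62 mm tall; to be left alone; origin under its centre
Not all that is in view belongs to the job. What is shaped like the front_half but orange or turquoise is not meant.

How it is judged (in metres and radians):
On the way, in this order (a step that is already met when the one before it is completed fails the run):
1. the loose half stands upright in the bed between the rails, notch towards the rear half, let go and not yet pressed (z of half_centre in the frame of bed between 0.023 and 0.031 m and y of half_centre in the frame of bed between -0.006 and 0.006 m and angle between half_centre's own z axis and vertical below 0.08 rad and horizontal distance between half_face and rear_face below 0.028 m and contact force between the fingers and front_half below 0.3 N and contact force between front_half and rear_half below 3 N), for 0.2 s.
2. the halves are pressed together by the clutch's set torque (distance between half_face and rear_face below 0.007 m and angle between the x axis of half_face and the x axis of rear_face, either way round below 0.08 rad and angle between half_centre's own z axis and vertical below 0.08 rad and contact force between front_half and rear_half between 7 and 22 N), for 0.2 s.
At the end, for the whole second after the job is handed in: The loose half stands upright (within 0.08 rad) and still in the bed, its parting face within 7 mm and 0.08 rad of the rear half's, the two pressed together with 7 to 22 N (the clutch gives about 12 N), nothing held (all of step 2 and linear speed of front_half below 0.01 m/s); the robot touches nothing.
It fails at once if the plaster halves are squeezed with more than 32 N (turned on into the clutch's stop) (contact force between front_half and rear_half above 32 N).
It fails at once if the tape roll is moved more than 2 cm (distance of masking_tape from where it was at the start of the episode above 0.02 m).
It fails at once if the kidney rib is moved more than 2 cm (distance of kidney_rib from where it was at the start of the episode above 0.02 m).
It fails at once if the underglaze jar is moved more than 2 cm (distance of underglaze_jar from where it was at the start of the episode above 0.02 m).
It also fails if it takes over 64 s, if anything falls off the work surface, if the arm or the gripper's body presses on something with over 40 N, if the wrist force passes 120 N, or if a joint passes its speed limit or range.

## Robot

A 7-joint arm with a two-finger parallel gripper is mounted at the origin on a cart in front of the work surface, level with it; the furniture and walls round the work are solid. World frame = base frame: x ahead of the robot, y to its left, z up, the work surface at z = 0. Lengths are in mm, angles in rad, forces in N, time in s.
With the tool pointing down it reaches from about 425 to 800 mm from the base axis. Payload 8.3 kg.
Tool frame: the origin (TCP) lies at the very end of the fingers, on their centre line; the grasp point (between the pads) lies 19 mm behind it; z points along the fingers, y is the direction in which the jaws open and shut (so a half turn about z gives the same grasp; the last joint's range is limited). The gripper opens to 85 mm and grips with 20 to 120 N. Pads are 22 mm wide; open, the fingers measure 114 mm over their backs; the gripper's body (76 mm by 85 mm) begins 54 mm behind the grasp point. The pads swing forward as they close: fully open they stand 13 mm farther back than shut.
Start: joints at [-1.18, 0.383, 0.016, 1.37, -0.006, 1.388, -0.046], TCP at [273.938, 561.748, 231.279] pointing down, gripper open.
Joint ranges: [-2.95, 2.95], [-0.25, 2.06], [-1.52, 1.56], [0.18, 2.33], [-1.44, 4.58], [0.02, 2.06], [-3.01, 3.01]. Speed limits (rad/s): [2.39, 2.39, 3.01, 3.01, 3.14, 3.14, 3.14].

## Interface

Orientations are given as [roll, pitch, yaw] about the fixed x, y, z axes, in that order (R = Rz(yaw) Ry(pitch) Rx(roll)).
In Python, from rig import env, imaging, ticket, models gives the robot as it stands.
- The arm moves only by the shell command python3 -m jog 'ROWS' [FORCE]. ROWS is JSON, a list of rows, each an object of numbers: "fingers": the opening, from 0 (shut) to 1 (fully open); "x", "y", "z": the shift along the tool's x, y, z in m; "wx", "wy", "wz": the turn, a rotation vector about the tool's x, y, z in degrees. In form: [{"fingers": .., "x": .., "y": .., "z": .., "wx": .., "wy": .., "wz": ..}, ...]. A call has 1 to 5 rows; each row shifts and turns the commanded pose from where the row before left it, along the tool's axes as they then stand; what a row does not reach is not made up. A row lasts 1/10 s, in which the tool goes at most 50 mm and 8.59 degrees, less where a joint would pass 70% of its speed; a pose out of reach is approached as far as the arm can. A call with a gripper value outside its range is refused whole. The fingers move at their own pace and stop on an object; FORCE is the grip in N (left out, the last holds). Time passes only in rows, so rows that do not move let the fingers close. It gives the time, the measured TCP pose, the force and the opening at its end, in the units of the state.
- env.state(): the state, without advancing time (a new reading comes with each control period).
- imaging.capture(name): name is "scene" or "side" or "wrist"; returns the picture (384x512x3 uint8, red, green, blue); there is no depth.
- imaging.camera_params(name): a dict with "camera_matrix" (3x3 intrinsics, pixels), "extrinsics" (4x4, takes a point from world to camera coordinates); the wrist camera has in their place "T_tool_cam" (4x4, takes a point from camera to tool coordinates, whose origin is the TCP and whose axes are the flange's). Camera axes: x right, y up, looking along -z (the intrinsics and any distortion apply to the point x, -y, -z); pixel columns grow to the right and rows downward; lengths in mm; the calibration is good to about 2 mm. A picture is of the moment at which its call begins: read the wrist's pose just before it. camera_params takes no time and is no camera call.
- ticket.finish_job(): hands the job in, once; it reports no verdict.
Trained networks look in the newest picture that a camera, given by its name, has taken for a name from the list of things; names that differ only in an ending like _2 or _b are one class to them, and where a whole thing is asked for, a point or a joint stands for the part that bears it (a point fixed in the world has none). Each returns a list of dicts, best first, with "confidence" (0 to 1); they miss things now and then, are a little off and sometimes report something else, mostly with a low value. They report only what shows in the picture. A call takes as long as a camera call. They do not tell look-alikes from the thing itself.
- models.recognise(camera, thing): "bbox" ([centre column, centre row, width, height] in pixels, round what is visible of it).
- models.spot_point(camera, thing): "xy" ([column, row] in pixels: a listed point, or the origin of a listed thing).
The state is a dict: "time": time; "q": joint angles; "qvel": joint speeds; "effort": joint torques, N m; "position": TCP position; "eef_rot": TCP orientation; "wrist_force": force on the tool from outside, world axes, zero at the start; "ft_torque": the same for the moment, N m; "finger_gap": finger opening in mm.
Only numpy, scipy, OpenCV 4.12 (cv2) and the standard library are available. Lean on these libraries where they do the work, as an engineer would, in place of code of your own. Each camera call takes 0.05 s, during which the arm holds its last target.

## Working session

There is one attempt and no reset: what is moved stays moved. The work goes in short steps, Python scripts to look and compute and a shell command to move; the robot and the scene stay as the last step left them, time stands still between calls to the robot, and variables do not carry over. Pictures are saved under pics/ and viewed, and the job is handed in when it is done.

```bash
ls; mkdir -p pics; python3 - <<'E'
from rig import env, imaging, models
import cv2
s=env.state();print(s)
for c in("scene","side","wrist"):
    im=imaging.capture(c);cv2.imwrite(f"pics/{c}0.png",im[...,::-1])
    p=imaging.camera_params(c);print(c,{k:(v.tolist() if hasattr(v,'tolist') else v) for k,v in p.items()})
    for t in ("half_centre","half_face","bed","rear_face","jaw_face","knob_grip","knob_top","front_half"):
        print(t,[(r['confidence'],[round(x,1) for x in r['xy']]) for r in models.spot_point(c,t)])
print(env.state()['time'])
E
```

```text
pics
{'time': 0.0, 'q': array([-1.17994234,  0.3842544 ,  0.01634997,  1.37119109, -0.00629951,
        1.38822549, -0.04651176]), 'qvel': array([ 0.00068251, -0.00044499, -0.00185343, -0.00140505,  0.00095729,
        0.00085788,  0.00154911]), 'effort': array([ 3.28593824e-04, -6.27617025e+01,  8.44791848e-01, -3.71805811e+01,
        1.67423836e-02,  1.47950248e-02,  4.62720976e-06]), 'position': array([273.68893527, 561.30075405, 230.25185449]), 'eef_rot': array([-3.13956352e+00,  3.07470649e-05,  2.68791280e+00]), 'wrist_force': array([-0.23995388,  0.4648712 ,  0.56907666]), 'ft_torque': array([ 0.00694781, -0.04722692,  0.0255281 ]), 'finger_gap': 85.45099887084277}
scene {'camera_matrix': [[397.23927519731745, 0.0, 256.1794058084464], [0.0, 397.23927519731745, 192.10920543675275], [0.0, 0.0, 1.0]], 'extrinsics': [[0.813149155886232, -0.5814681852159811, 0.02613809218633901, -378.9103493701731], [0.2525476321027851, 0.3929201168420964, 0.8842134783524109, -270.00813610331454], [-0.5244121888369725, -0.7123963302561478, 0.46635107466027004, -883.0730242913055], [0.0, 0.0, 0.0, 
[... 1415 characters left out ...]
5, [247.3, 192.2])]
wrist {'camera_matrix': [[280.91708667521556, 0.0, 260.9969395059235], [0.0, 280.91708667521556, 197.57962277223976], [0.0, 0.0, 1.0]], 'T_tool_cam': [[0.00041924013943714947, 0.9544676256553087, 0.2983142232841408, 76.25328867929711], [0.9999996842090016, -0.0001987459513380613, -0.0007694686100968778, 0.11919580943797747], [-0.0006751441331911268, 0.29831445167132203, -0.9544674075653056, -141.52449038635353], [0.0, 0.0, 0.0, 1.0]]}
half_centre [(0.89, [196.8, 343.1]), (0.68, [205.9, 274.7])]
half_face [(0.71, [206.9, 292.4]), (0.64, [187.8, 344.1])]
bed []
rear_face []
jaw_face []
knob_grip []
knob_top []
front_half [(0.84, [205.2, 326.5]), (0.69, [210.2, 268.8])]
1.35
```

```bash
python3 - <<'E'
import cv2,numpy as np
a=cv2.imread("pics/scene0.png");b=cv2.imread("pics/side0.png")
cv2.imwrite("pics/scene0c.png",cv2.resize(a[150:300,130:330],None,fx=4,fy=4,interpolation=cv2.INTER_CUBIC))
cv2.imwrite("pics/side0c.png",cv2.resize(b[140:290,160:360],None,fx=4,fy=4,interpolation=cv2.INTER_CUBIC))
E
```

```text
(no output)
```

View pics/scene0c.png

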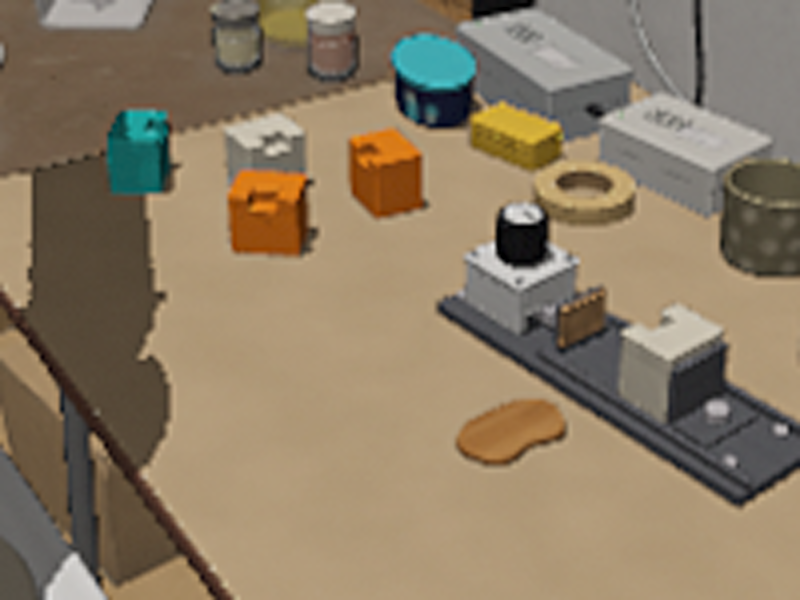

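View pics/side0c.png

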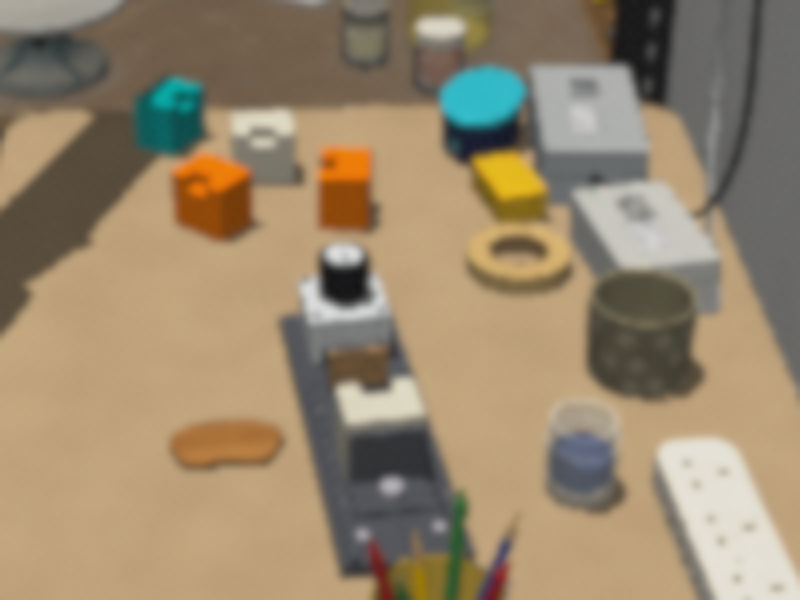

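View pics/wrist0.png

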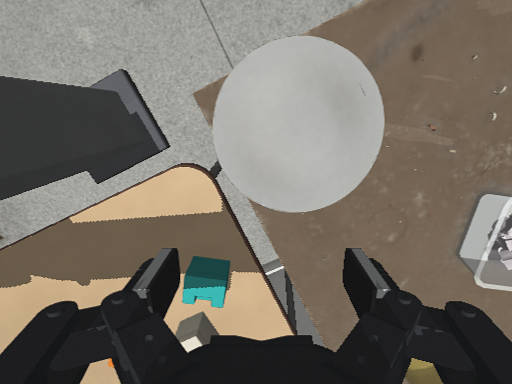

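View pics/scene0.png

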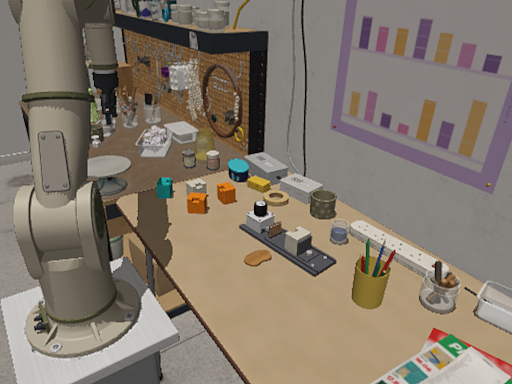

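```bash
cat > h.py <<'E'
import numpy as np,cv2
from rig import env,imaging,models
from scipy.spatial.transform import Rotation as Ro
def cam(c,st=None):
    p=imaging.camera_params(c);K=np.array(p['camera_matrix'])
    if 'extrinsics' in p: E=np.array(p['extrinsics'])
    else:
        st=st or env.state();T=np.eye(4);T[:3,:3]=Ro.from_euler('xyz',st['eef_rot']).as_matrix();T[:3,3]=st['position']
        E=np.linalg.inv(T@np.array(p['T_tool_cam']))
    return K,E
def ray(c,uv,st=None):
    K,E=cam(c,st);x=np.linalg.inv(K)@[uv[0],uv[1],1];d=E[:3,:3].T@np.array([x[0],-x[1],-x[2]])
    return -E[:3,:3].T@E[:3,3],d/np.linalg.norm(d)
def onz(c,uv,z,st=None):
    o,d=ray(c,uv,st);return o+d*(z-o[2])/d[2]
def proj(c,P,st=None):
    K,E=cam(c,st);p=E[:3,:3]@np.asarray(P,float)+E[:3,3];q=K@[p[0],-p[1],-p[2]];return q[:2]/q[2]
def tri(rs):
    A=np.zeros((3,3));b=np.zeros(3)
    for o,d in rs:
        M=np.eye(3)-np.outer(d,d);A+=M;b+=M@o
    return np.linalg.solve(A,b)
np.set_printoptions(precision=1,suppress=True)
E
python3 - <<'E'
from h import *
print('white top',tri([ray('scene',(196,184)),ray('side',(225.7,172))]),onz('scene',(196,184),54),onz('side',(225.7,172),54))
# scene/side net points
print('bed',tri([ray('scene',(284.4,238.5)),ray('side',(250.7,248.3))]),onz('scene',(284.4,238.5),12),onz('side',(250.7,248.3),12))
for a,b in (((293.4,236.8),(247,247.6)),):print('rear',tri([ray('scene',a),ray('side',b)]),onz('scene',a,39),onz('side',b,39))
print('jaw',tri([ray('scene',(275.2,232.6)),ray('side',(250.4,230.5))]))
print('knob',tri([ray('scene',(260.7,202.2)),ray('side',(245.7,202))]))
s=env.state();print(s['position'],Ro.from_euler('xyz',s['eef_rot']).as_matrix())
print('wrist white',onz('wrist',(200,328),54))
E
```

```text
white top [469.3 363.4  42.4] [458.2 340.9  54. ] [469.4 343.1  54. ]
bed [536.5 -41.8  13. ] [544.5 -29.2  12. ] [535.  -53.2  12. ]
rear [522.9 -92.5  53.8] [544.4 -66.3  39. ] [522.6 -84.5  39. ]
jaw [536.9   7.   23.2]
knob [527.   67.1  93.1]
[273.9 561.7 231.3] [[-0.9  0.4 -0. ]
 [ 0.4  0.9 -0. ]
 [ 0.  -0.  -1. ]]
wrist white [428.8 392.4  54. ]
```

```bash
python3 -m jog '[{"x":-0.041,"y":-0.0215},{"x":-0.041,"y":-0.0215},{"x":-0.041,"y":-0.0215},{"x":-0.041,"y":-0.0215},{"x":-0.041,"y":-0.0215}]'
python3 -m jog '[{"x":-0.041,"y":-0.0215},{"x":-0.041,"y":-0.0215},{"wz":8.5},{"wz":8.5},{"wz":8.5}]'
python3 -m jog '[{"wz":8.5},{"wz":8.5},{"wz":8.5},{"wz":8.5},{"wz":4.5}]'
python3 - <<'E'
from h import *
im=imaging.capture('wrist');cv2.imwrite('pics/w1.png',im[...,::-1])
s=env.state();print(s['position'],s['eef_rot'],s['time'])
E
```

```text
[273.9 561.7 231.3] [-3.1 -0.   2.7] 1.4validation failed for argument at $[0]...
validation failed for argument at $[0]...
validation failed for argument at $[0]...
```

View pics/w1.png

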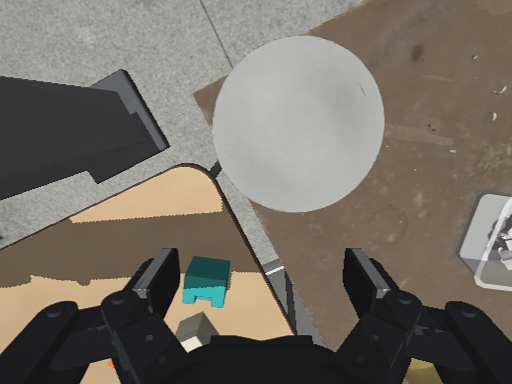

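The picture is unchanged because the calls were refused. It seems every key is needed.

```bash
python3 -m jog '[{"fingers":1,"x":-0.041,"y":-0.0215,"z":0,"wx":0,"wy":0,"wz":0},{"fingers":1,"x":-0.041,"y":-0.0215,"z":0,"wx":0,"wy":0,"wz":0},{"fingers":1,"x":-0.041,"y":-0.0215,"z":0,"wx":0,"wy":0,"wz":0},{"fingers":1,"x":-0.041,"y":-0.0215,"z":0,"wx":0,"wy":0,"wz":0},{"fingers":1,"x":-0.041,"y":-0.0215,"z":0,"wx":0,"wy":0,"wz":0}]'
```

```text
time: 1.9
position: [411.9, 373.7, 231.5]
eef_rot: [3.141, 0.0, 2.688]
wrist_force: [1.0, 0.1, 0.2]
finger_gap: 85.6
```

```bash
python3 -m jog '[{"fingers":1,"x":-0.041,"y":-0.0215,"z":0,"wx":0,"wy":0,"wz":0},{"fingers":1,"x":-0.041,"y":-0.0215,"z":0,"wx":0,"wy":0,"wz":0},{"fingers":1,"x":0,"y":0,"z":0,"wx":0,"wy":0,"wz":8.5},{"fingers":1,"x":0,"y":0,"z":0,"wx":0,"wy":0,"wz":8.5},{"fingers":1,"x":0,"y":0,"z":0,"wx":0,"wy":0,"wz":8.5}]'
python3 -m jog '[{"fingers":1,"x":0,"y":0,"z":0,"wx":0,"wy":0,"wz":8.5},{"fingers":1,"x":0,"y":0,"z":0,"wx":0,"wy":0,"wz":8.5},{"fingers":1,"x":0,"y":0,"z":0,"wx":0,"wy":0,"wz":8.5},{"fingers":1,"x":0,"y":0,"z":0,"wx":0,"wy":0,"wz":8.5},{"fingers":1,"x":0,"y":0,"z":0,"wx":0,"wy":0,"wz":4.5}]'
python3 - <<'E'
from h import *
im=imaging.capture('wrist');cv2.imwrite('pics/w2.png',im[...,::-1])
s=env.state();print(s['position'],s['eef_rot'],s['time'])
E
```

```text
time: 2.4
position: [466.2, 300.2, 231.4]
eef_rot: [3.141, -0.0, 2.235]
wrist_force: [-0.7, 0.4, 0.9]
finger_gap: 85.2
time: 2.9
position: [465.9, 300.7, 231.3]
eef_rot: [3.142, -0.0, 1.565]
wrist_force: [-0.6, 0.6, -0.1]
finger_gap: 85.3
[465.9 300.7 231.4] [ 3.1 -0.   1.6] 2.95
```

View pics/w2.png

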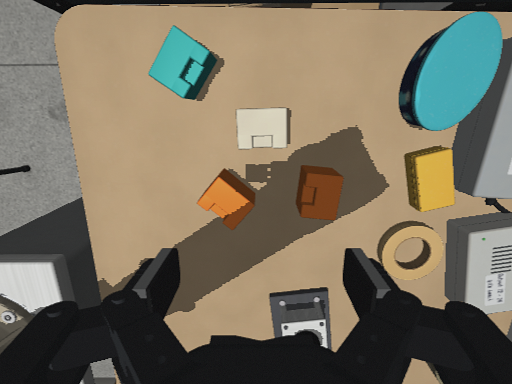

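Four look-alikes: turquoise (184,62), white (263,128), orange (227,200), orange (320,193). The plain white one fits. I'll confirm in a crop and measure its top corners.

```bash
python3 - <<'E'
from h import *
im=cv2.imread('pics/w2.png')
cv2.imwrite('pics/w2c.png',cv2.resize(im[90:170,215:315],None,fx=7,fy=7,interpolation=cv2.INTER_CUBIC))
hsv=cv2.cvtColor(im,cv2.COLOR_BGR2HSV)
m=((hsv[...,1]<50)&(hsv[...,2]>150)).astype(np.uint8);m[:90]=0;m[170:]=0;m[:,:215]=0;m[:,315:]=0
cs,_=cv2.findContours(m,cv2.RETR_EXTERNAL,cv2.CHAIN_APPROX_NONE);c=max(cs,key=cv2.contourArea)
r=cv2.minAreaRect(c);b=cv2.boxPoints(r);print(cv2.contourArea(c),r,b)
for z in(54,):
    P=np.array([onz('wrist',p,z) for p in b]);print(P,P.mean(0))
    for i in range(4):
        d=P[(i+1)%4]-P[i];print(np.linalg.norm(d),np.degrees(np.arctan2(d[1],d[0])))
for t in('half_centre','half_face','knob_top','knob_grip'):
    print(t,[(r['confidence'],np.round(r['xy'],1)) for r in models.spot_point('wrist',t)])
E
```

```text
1849.5 ((261.4222106933594, 127.855224609375), (39.65932083129883, 50.242977142333984), 88.31531524658203) [[235.7 108.8]
 [285.9 107.3]
 [287.1 146.9]
 [236.9 148.4]]
[[439.3 378.6  54. ]
 [493.7 379.7  54. ]
 [495.8 337.1  54. ]
 [439.2 335.9  54. ]] [467.  357.8  54. ]
54.34158536747086 1.1493845287882327
42.56240473055574 -87.17489765613158
56.60643022193216 -178.7866839919095
42.619576455589595 89.77778001926093
half_centre [(0.91, array([258.7, 129.1])), (0.79, array([316.3, 191. ])), (0.74, array([226.2, 195.5])), (0.69, array([182.8,  62.5]))]
half_face [(0.91, array([262.4, 141.7])), (0.76, array([300.7, 194. ])), (0.63, array([213.8, 212.3])), (0.63, array([201.1,  76.9]))]
knob_top []
knob_grip [(0.54, array([303.8, 352.5]))]
```

View pics/w2c.png

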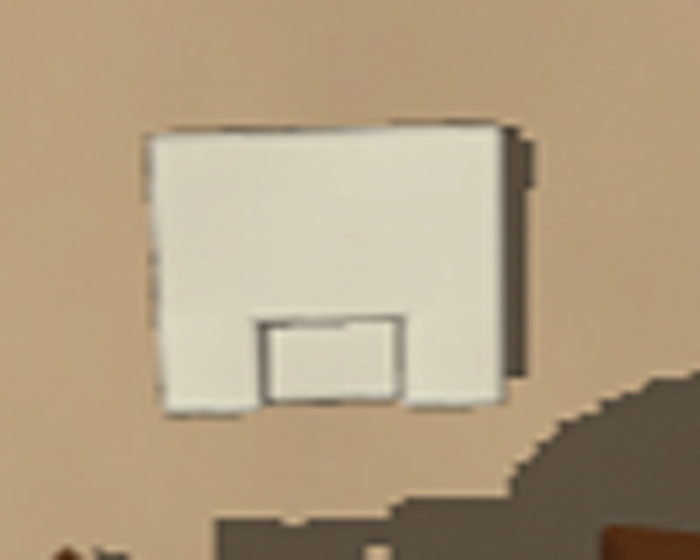

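```bash
python3 -m jog '[{"fingers":1,"x":0.0285,"y":0.0005,"z":0,"wx":0,"wy":0,"wz":-1},{"fingers":1,"x":0.0285,"y":0.0005,"z":0,"wx":0,"wy":0,"wz":0},{"fingers":1,"x":0,"y":0,"z":0.045,"wx":0,"wy":0,"wz":0},{"fingers":1,"x":0,"y":0,"z":0.045,"wx":0,"wy":0,"wz":0},{"fingers":1,"x":0,"y":0,"z":0.04,"wx":0,"wy":0,"wz":0}]'
python3 - <<'E'
from h import *
im=imaging.capture('wrist');cv2.imwrite('pics/w3.png',im[...,::-1])
s=env.state();print(s['position'],s['eef_rot'][2]*57.3,s['time'])
E
```

```text
time: 3.65
position: [466.0, 357.7, 99.4]
eef_rot: [-3.141, 0.0, 1.591]
wrist_force: [-0.5, 0.5, -0.4]
finger_gap: 85.3
[462.8 355.1  92.3] 91.14314059340784 3.7
```

View pics/w3.png

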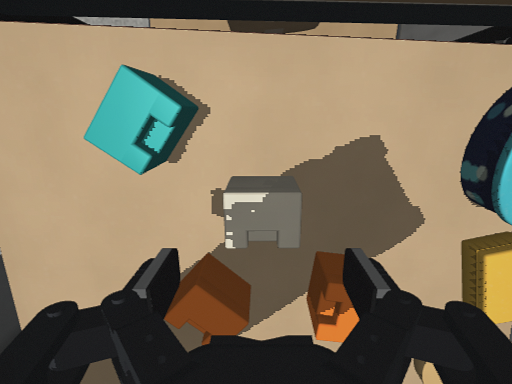

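```bash
python3 - <<'E'
from h import *
s=env.state();print(s['position'],s['eef_rot'],s['time'],s['qvel'],s['wrist_force'])
s['position']=np.array([466,357.7,99.4])
for P in ([439.5,379.8,54],[495.5,379.8,54],[495.5,335.8,54],[439.5,335.8,54]): print(proj('wrist',P,s))
for uv in [(224,191),(300,191),(300,247),(227,247)]:print(onz('wrist',uv,54,s))
E
```

```text
[462.8 355.1  92.3] [-3.1  0.   1.6] 3.7 [-0.  -0.   0.  -0.   0.   0.2 -0. ] [-2.9 -2.5 -6.2]
[223.7 190.8]
[304.6 192.6]
[300.6 249.5]
[224.9 247.9]
[439.7 379.7  54. ]
[492.2 380.8  54. ]
[494.9 337.9  54. ]
[441.1 336.6  54. ]
```

```bash
python3 -m jog '[{"fingers":1,"x":0,"y":0,"z":0,"wx":0,"wy":0,"wz":0}]'
```

```text
time: 3.8
position: [464.9, 356.4, 99.2]
eef_rot: [-3.137, 0.004, 1.59]
wrist_force: [0.9, 0.1, 0.4]
finger_gap: 85.2
```

```bash
python3 -m jog '[{"fingers":1,"x":0,"y":0,"z":0.03,"wx":0,"wy":0,"wz":0},{"fingers":1,"x":0,"y":0,"z":0.03,"wx":0,"wy":0,"wz":0},{"fingers":1,"x":0,"y":0,"z":0.022,"wx":0,"wy":0,"wz":0},{"fingers":1,"x":0,"y":0,"z":0,"wx":0,"wy":0,"wz":0}]'
python3 -m jog '[{"fingers":0,"x":0,"y":0,"z":0,"wx":0,"wy":0,"wz":0},{"fingers":0,"x":0,"y":0,"z":0,"wx":0,"wy":0,"wz":0},{"fingers":0,"x":0,"y":0,"z":0,"wx":0,"wy":0,"wz":0},{"fingers":0,"x":0,"y":0,"z":0,"wx":0,"wy":0,"wz":0},{"fingers":0,"x":0,"y":0,"z":0,"wx":0,"wy":0,"wz":0}]' 40
```

```text
time: 4.2
position: [466.2, 357.6, 19.2]
eef_rot: [-3.14, 0.001, 1.589]
wrist_force: [0.5, 0.2, 0.4]
finger_gap: 85.4
time: 4.7
position: [468.0, 359.0, 22.2]
eef_rot: [3.138, -0.003, 1.588]
wrist_force: [-0.7, -0.8, 5.0]
finger_gap: 55.2
```

```bash
python3 -m jog '[{"fingers":0,"x":0,"y":0,"z":-0.02,"wx":0,"wy":0,"wz":0},{"fingers":0,"x":0,"y":0,"z":-0.045,"wx":0,"wy":0,"wz":0},{"fingers":0,"x":0,"y":0,"z":-0.049,"wx":0,"wy":0,"wz":0},{"fingers":0,"x":0,"y":0,"z":-0.049,"wx":0,"wy":0,"wz":0},{"fingers":0,"x":0,"y":0,"z":-0.049,"wx":0,"wy":0,"wz":0}]'
python3 -m jog '[{"fingers":0,"x":-0.0468,"y":0.0054,"z":0,"wx":0,"wy":0,"wz":0},{"fingers":0,"x":-0.0468,"y":0.0054,"z":0,"wx":0,"wy":0,"wz":0},{"fingers":0,"x":-0.0468,"y":0.0054,"z":0,"wx":0,"wy":0,"wz":0},{"fingers":0,"x":-0.0468,"y":0.0054,"z":0,"wx":0,"wy":0,"wz":0},{"fingers":0,"x":-0.0468,"y":0.0054,"z":0,"wx":0,"wy":0,"wz":0}]'
python3 -m jog '[{"fingers":0,"x":-0.0468,"y":0.0054,"z":0,"wx":0,"wy":0,"wz":0},{"fingers":0,"x":-0.0468,"y":0.0054,"z":0,"wx":0,"wy":0,"wz":0},{"fingers":0,"x":-0.0468,"y":0.0054,"z":0,"wx":0,"wy":0,"wz":0},{"fingers":0,"x":-0.0468,"y":0.0054,"z":0,"wx":0,"wy":0,"wz":0},{"fingers":0,"x":-0.0468,"y":0.0054,"z":0,"wx":0,"wy":0,"wz":0}]'
python3 -m jog '[{"fingers":0,"x":0,"y":0,"z":0,"wx":0,"wy":0,"wz":0},{"fingers":0,"x":0,"y":0,"z":0,"wx":0,"wy":0,"wz":0},{"fingers":0,"x":0,"y":0,"z":0,"wx":0,"wy":0,"wz":0}]'
python3 - <<'E'
from h import *
import pickle
s=env.state()
im=imaging.capture('wrist');cv2.imwrite('pics/w4.png',im[...,::-1])
pickle.dump(s,open('s4.pkl','wb'));print(s['position'],s['eef_rot'],s['time'])
for t in('half_centre','bed','rear_face','jaw_face','knob_top','knob_grip'):
    print(t,[(r['confidence'],np.round(r['xy'],1)) for r in models.spot_point('wrist',t)])
E
```

```text
time: 5.2
position: [466.3, 357.3, 234.8]
eef_rot: [3.141, -0.001, 1.588]
wrist_force: [1.3, 1.6, -2.7]
finger_gap: 55.1
time: 5.7
position: [497.5, 122.2, 232.7]
eef_rot: [3.14, -0.001, 1.588]
wrist_force: [2.2, -0.5, -3.0]
finger_gap: 55.2
time: 6.2
position: [528.5, -111.2, 232.8]
eef_rot: [3.139, -0.001, 1.589]
wrist_force: [1.0, 0.6, -4.0]
finger_gap: 55.3
time: 6.5
position: [528.7, -108.3, 231.9]
eef_rot: [3.141, -0.001, 1.589]
wrist_force: [0.7, 0.2, -3.0]
finger_gap: 55.4
[ 528.7 -108.3  231.9] [ 3.1 -0.   1.6] 6.5
half_centre [(0.64, array([261.3, 258. ]))]
bed [(0.72, array([275. , 150.5])), (0.71, array([274. , 118.5]))]
rear_face [(0.73, array([275.5, 135.9]))]
jaw_face [(0.83, array([267.3,  79.6]))]
knob_top []
knob_grip []
```

View pics/w4.png

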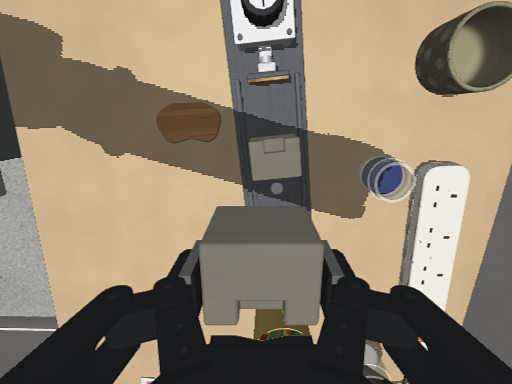

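```bash
python3 - <<'E'
import cv2
im=cv2.imread('pics/w4.png')
cv2.imwrite('pics/w4c.png',cv2.resize(im[60:200,215:325],None,fx=4.2,fy=4.2,interpolation=cv2.INTER_CUBIC))
cv2.imwrite('pics/w4d.png',cv2.resize(im[0:100,215:325],None,fx=6,fy=6,interpolation=cv2.INTER_CUBIC))
E
```

```text
(no output)
```

View pics/w4c.png

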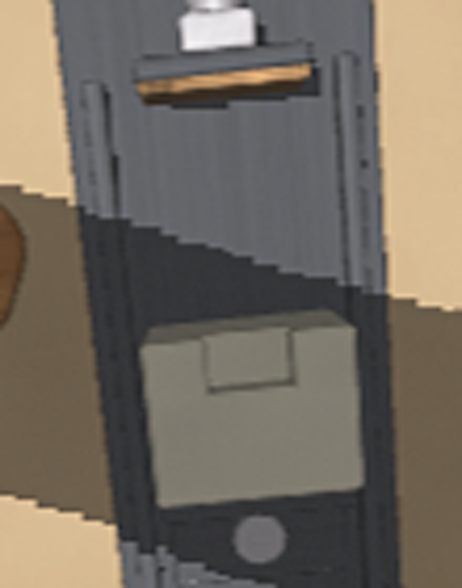

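View pics/w4d.png

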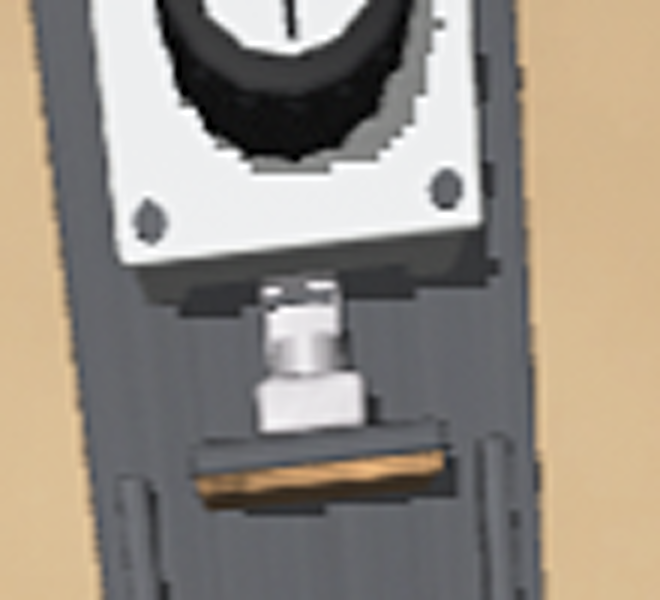

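```bash
python3 - <<'E'
from h import *
import pickle
s=pickle.load(open('s4.pkl','rb'))
c=lambda x,y:(215+x/4.2,60+y/4.2)
P=np.array([onz('wrist',c(*p),66,s) for p in [(142,345),(355,327),(362,487),(160,506)]])
print(P,P.mean(0))
for i in range(4):
    d=P[(i+1)%4]-P[i];print(np.linalg.norm(d),np.degrees(np.arctan2(d[1],d[0])))
# rails (top z=19): left rail inner edge, right rail inner edge
for n,a,b in (('L',(105,85),(150,560)),('R',(340,60),(352,270))):
    A=onz('wrist',c(*a),19,s);B=onz('wrist',c(*b),19,s);print(n,A,B,np.degrees(np.arctan2(*(B-A)[1::-1])))
for n,a,b in (('Ledge',(60,10),(120,540)),('Redge',(372,20),(397,540))):
    A=onz('wrist',c(*a),12,s);B=onz('wrist',c(*b),12,s);print(n,A,B,np.degrees(np.arctan2(*(B-A)[1::-1])))
d=lambda x,y:(215+x/6,0+y/6)
for z in(39,44,55): print('jaw',z,[onz('wrist',d(*p),z,s) for p in((195,478),(445,452),(200,505),(445,472))])
print('knobtop circ bottom',onz('wrist',d(290,52),92,s))
# held block: top-face corners z?
for uv in ((204,243),(317,240)): print('held', onz('wrist',uv,232+54-19-1,s))
E
```

```text
[[ 515.   -65.2   66. ]
 [ 569.5  -59.6   66. ]
 [ 573.8 -101.4   66. ]
 [ 520.1 -107.7   66. ]] [544.6 -83.5  66. ]
54.77479519008841 5.847532954878295
42.04455313733354 -84.03504113646169
54.13459749239919 -173.40434855488914
42.757536145925485 96.82710717645145
L [502.4   1.   19. ] [ 516.  -136.7   19. ] -84.33257854229532
R [567.4   8.6  19. ] [574.1 -47.6  19. ] -83.25666024487944
Ledge [489.4  20.8  12. ] [ 506.2 -132.3   12. ] -83.72160479790146
Redge [576.6  19.9  12. ] [ 594.2 -130.6   12. ] -83.33058920735918
jaw 39 [array([512. ,  -0.2,  39. ]), array([557.8,   5.1,  39. ]), array([513. ,  -4.8,  39. ]), array([557.9,   1.7,  39. ])]
jaw 44 [array([512.3,  -0.6,  44. ]), array([557.3,   4.6,  44. ]), array([513.2,  -5.2,  44. ]), array([557.5,   1.2,  44. ])]
jaw 55 [array([512.8,  -1.7,  55. ]), array([556.3,   3.3,  55. ]), array([513.7,  -6.1,  55. ]), array([556.5,   0.1,  55. ])]
knobtop circ bottom [527.9  52.1  92. ]
held [504.3 -86.  266. ]
held [551.8 -83.7 266. ]
```

```bash
python3 - <<'E'
from h import *
import pickle
s=pickle.load(open('s4.pkl','rb'))
R=Ro.from_euler('xyz',s['eef_rot']).as_matrix()
im=cv2.imread('pics/w4.png')
for zu in(20,):
  for X in(22,-22):
    for Y in(28,-28):
      for Z in(zu,zu-54):
        p=proj('wrist',s['position']+R@[X,Y,Z],s);print(X,Y,Z,p);cv2.circle(im,tuple(int(round(v)) for v in p),1,(0,0,255),-1)
cv2.imwrite('pics/w4e.png',cv2.resize(im[195:345,170:350],None,fx=4.4,fy=4,interpolation=cv2.INTER_CUBIC))
E
```

```text
22 28 20 [307.  203.8]
22 28 -34 [327.  244.6]
22 -28 20 [214.7 203.8]
22 -28 -34 [194.6 244.5]
-22 28 20 [303.7 267.7]
-22 28 -34 [320.4 329.3]
-22 -28 20 [217.9 267.7]
-22 -28 -34 [201.2 329.3]
```

View pics/w4e.png

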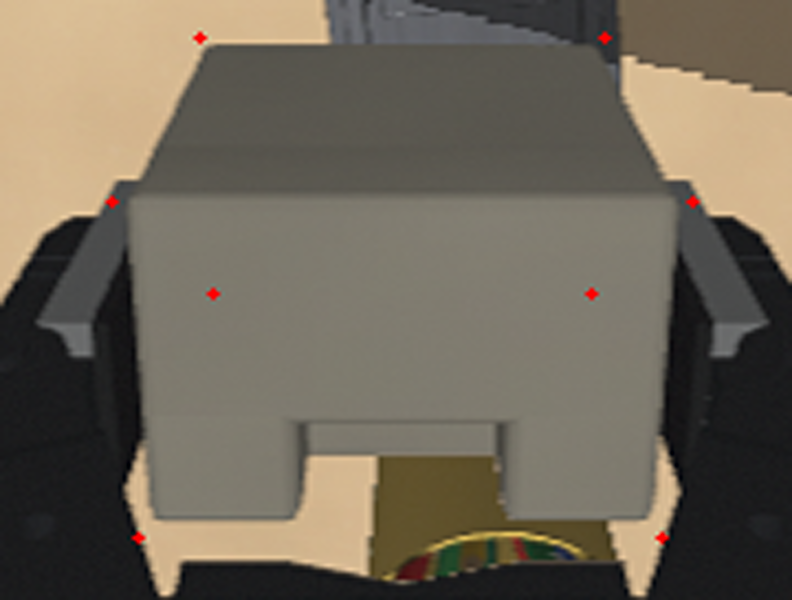

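```bash
python3 - <<'E'
from h import *
import pickle
from scipy.optimize import least_squares
s=pickle.load(open('s4.pkl','rb'))
R=Ro.from_euler('xyz',s['eef_rot']).as_matrix()
K,E=cam('wrist',s)
def pr(P):
    p=E[:3,:3]@P+E[:3,3];q=K@[p[0],-p[1],-p[2]];return q[:2]/q[2]
c=lambda x,y:np.array([170+x/4.4,195+y/4])
loc=np.array([[22,-28,0],[22,28,0],[22,-28,-54],[22,28,-54],[-22,-28,-54],[-22,28,-54]])
uv=np.array([c(203,43),c(600,43),c(130,192),c(677,192),c(151,521),c(656,521)])
def f(a):
    L=loc+[a[0],a[1],a[2]];A=Ro.from_rotvec([0,a[4],a[3]]).as_matrix()
    return np.array([pr(s['position']+R@(A@l)) for l in L]).ravel()-uv.ravel()
r=least_squares(f,[0,0,20,0,0]);print(r.x,r.fun.round(1))
E
```

```text
[-2.9  0.4 25.7 -0.  -0. ] [ 0.9  0.1 -0.5  0.  -0.7  0.   0.5 -0.   0.2  0.  -0.3 -0.1]
```

```bash
python3 -m jog '[{"fingers":0,"x":0,"y":0,"z":0,"wx":0,"wy":0,"wz":-5.3},{"fingers":0,"x":0.0381,"y":0.0093,"z":0,"wx":0,"wy":0,"wz":0},{"fingers":0,"x":0.0381,"y":0.0093,"z":0,"wx":0,"wy":0,"wz":0},{"fingers":0,"x":0,"y":0,"z":0.035,"wx":0,"wy":0,"wz":0},{"fingers":0,"x":0,"y":0,"z":0.035,"wx":0,"wy":0,"wz":0}]'
python3 -m jog '[{"fingers":0,"x":0,"y":0,"z":0,"wx":0,"wy":0,"wz":0},{"fingers":0,"x":0,"y":0,"z":0,"wx":0,"wy":0,"wz":0},{"fingers":0,"x":0,"y":0,"z":0,"wx":0,"wy":0,"wz":0}]'
python3 - <<'E'
from h import *
import pickle
s=env.state()
im=imaging.capture('wrist');cv2.imwrite('pics/w5.png',im[...,::-1])
for c in('scene','side'): cv2.imwrite(f'pics/{c}5.png',imaging.capture(c)[...,::-1])
pickle.dump(s,open('s5.pkl','wb'));print(s['position'],s['eef_rot'][2]*57.3,s['time'])
E
```

```text
time: 7.35
position: [539.8, -29.3, 161.2]
eef_rot: [3.139, -0.0, 1.685]
wrist_force: [0.3, -0.8, -3.1]
finger_gap: 55.3
time: 7.65
position: [539.9, -32.0, 163.4]
eef_rot: [3.139, 0.0, 1.68]
wrist_force: [-0.2, 0.2, -2.6]
finger_gap: 55.1
[539.9 -32.  163.4] 96.27392699456726 7.65
```

View pics/w5.png

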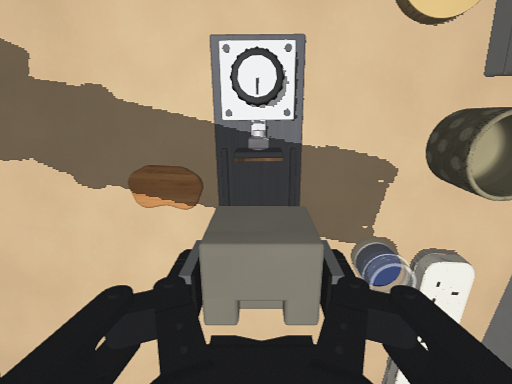

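```bash
python3 - <<'E'
import cv2
im=cv2.imread('pics/w5.png')
cv2.imwrite('pics/w5c.png',cv2.resize(im[25:215,195:320],None,fx=6,fy=3.1,interpolation=cv2.INTER_CUBIC))
E
```

```text
(no output)
```

View pics/w5c.png

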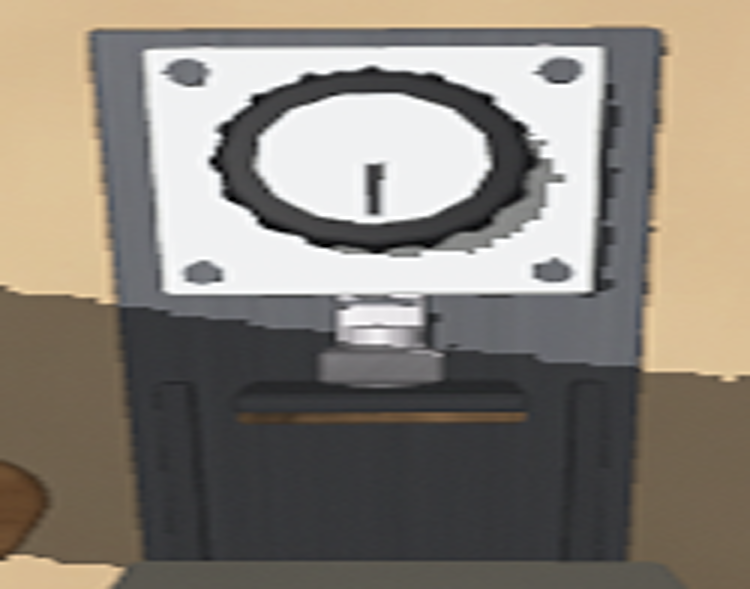

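```bash
python3 - <<'E'
from h import *
import pickle
s=pickle.load(open('s5.pkl','rb'))
for z in(23,55): print(onz('wrist',(258.5,161.3),z,s),onz('wrist',(258.5,157.5),z,s))
k=onz('wrist',(257.5,75.5),93,s);print('knob top c',k)
print('knob radius px check',onz('wrist',(195+212/6,75.5),88,s),onz('wrist',(195+538/6,75.5),88,s))
E
```

```text
[535.1  -5.6  23. ] [534.7  -1.7  23. ]
[534.6   0.1  55. ] [534.3   3.5  55. ]
knob top c [527.   66.4  93. ]
knob radius px check [507.7  64.8  88. ] [546.1  69.1  88. ]
```

```bash
python3 -m jog '[{"fingers":0,"x":0,"y":-0.0012,"z":0.03,"wx":0,"wy":0,"wz":-0.5},{"fingers":0,"x":0,"y":0,"z":0.03,"wx":0,"wy":0,"wz":0},{"fingers":0,"x":0,"y":0,"z":0.03,"wx":0,"wy":0,"wz":0},{"fingers":0,"x":0,"y":0,"z":0.015,"wx":0,"wy":0,"wz":0},{"fingers":0,"x":0,"y":0,"z":0.006,"wx":0,"wy":0,"wz":0}]'
python3 -m jog '[{"fingers":0,"x":0,"y":0,"z":0,"wx":0,"wy":0,"wz":0},{"fingers":0,"x":0,"y":0,"z":0,"wx":0,"wy":0,"wz":0},{"fingers":0,"x":0,"y":0,"z":0,"wx":0,"wy":0,"wz":0}]'
python3 - <<'E'
from h import *
im=imaging.capture('wrist');cv2.imwrite('pics/w6.png',im[...,::-1])
E
```

```text
time: 8.3
position: [537.0, -31.6, 49.3]
eef_rot: [-3.14, -0.0, 1.689]
wrist_force: [0.5, -0.2, -2.5]
finger_gap: 55.6
time: 8.6
position: [538.6, -31.7, 51.7]
eef_rot: [3.139, 0.0, 1.69]
wrist_force: [0.8, 0.6, -2.6]
finger_gap: 55.3
```

View pics/w6.png

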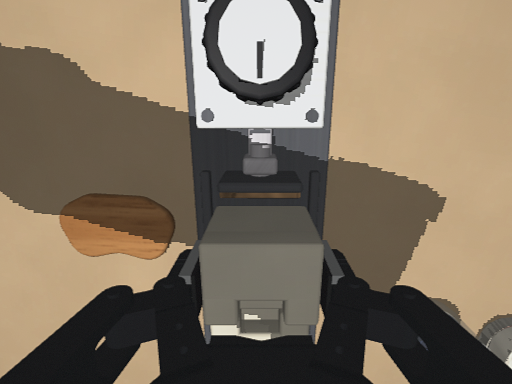

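```bash
python3 -m jog '[{"fingers":0,"x":0,"y":0,"z":0.006,"wx":0,"wy":0,"wz":0},{"fingers":0,"x":0,"y":0,"z":0.004,"wx":0,"wy":0,"wz":0},{"fingers":0,"x":0,"y":0,"z":0,"wx":0,"wy":0,"wz":0}]'
python3 -m jog '[{"fingers":0,"x":0,"y":0,"z":0.003,"wx":0,"wy":0,"wz":0},{"fingers":0,"x":0,"y":0,"z":0,"wx":0,"wy":0,"wz":0}]'
python3 -m jog '[{"fingers":0,"x":0,"y":0,"z":0.002,"wx":0,"wy":0,"wz":0},{"fingers":0,"x":0,"y":0,"z":0,"wx":0,"wy":0,"wz":0}]'
```

```text
time: 8.95
position: [536.9, -31.6, 39.5]
eef_rot: [-3.14, -0.0, 1.69]
wrist_force: [-0.1, -0.1, -3.0]
finger_gap: 55.3
time: 9.15
position: [537.2, -31.7, 36.8]
eef_rot: [-3.141, 0.0, 1.69]
wrist_force: [-0.5, -0.1, -2.3]
finger_gap: 55.7
time: 9.35
position: [537.4, -31.6, 35.1]
eef_rot: [-3.141, 0.0, 1.69]
wrist_force: [-0.1, -0.3, -3.4]
finger_gap: 54.9
```

```bash
python3 -m jog '[{"fingers":0,"x":0,"y":0,"z":0.001,"wx":0,"wy":0,"wz":0},{"fingers":0,"x":0,"y":0,"z":0,"wx":0,"wy":0,"wz":0}]'
python3 -m jog '[{"fingers":0,"x":0,"y":0,"z":0.001,"wx":0,"wy":0,"wz":0},{"fingers":0,"x":0,"y":0,"z":0,"wx":0,"wy":0,"wz":0}]'
python3 -m jog '[{"fingers":0,"x":0,"y":0,"z":0.001,"wx":0,"wy":0,"wz":0},{"fingers":0,"x":0,"y":0,"z":0,"wx":0,"wy":0,"wz":0}]'
python3 -m jog '[{"fingers":0,"x":0,"y":0,"z":0.001,"wx":0,"wy":0,"wz":0},{"fingers":0,"x":0,"y":0,"z":0,"wx":0,"wy":0,"wz":0}]'
```

```text
time: 9.55
position: [537.6, -31.7, 34.3]
eef_rot: [3.142, 0.0, 1.689]
wrist_force: [0.3, 1.1, -2.7]
finger_gap: 55.2
time: 9.75
position: [537.7, -31.8, 34.3]
eef_rot: [3.141, -0.0, 1.689]
wrist_force: [-5.1, -0.1, 7.6]
finger_gap: 55.2
time: 9.95
position: [537.6, -31.8, 34.2]
eef_rot: [3.141, -0.001, 1.689]
wrist_force: [-9.9, -0.4, 19.4]
finger_gap: 55.3
time: 10.15
position: [537.7, -31.8, 34.1]
eef_rot: [3.141, -0.002, 1.689]
wrist_force: [-15.5, 0.8, 29.9]
finger_gap: 55.4
```

```bash
python3 -m jog '[{"fingers":0,"x":0,"y":0,"z":-0.003,"wx":0,"wy":0,"wz":0},{"fingers":0,"x":0,"y":0,"z":0,"wx":0,"wy":0,"wz":0}]'
python3 -m jog '[{"fingers":1,"x":0,"y":0,"z":0,"wx":0,"wy":0,"wz":0},{"fingers":1,"x":0,"y":0,"z":0,"wx":0,"wy":0,"wz":0},{"fingers":1,"x":0,"y":0,"z":0,"wx":0,"wy":0,"wz":0},{"fingers":1,"x":0,"y":0,"z":0,"wx":0,"wy":0,"wz":0},{"fingers":1,"x":0,"y":0,"z":0,"wx":0,"wy":0,"wz":0}]'
python3 -m jog '[{"fingers":1,"x":0,"y":0,"z":-0.03,"wx":0,"wy":0,"wz":0},{"fingers":1,"x":0,"y":0,"z":-0.04,"wx":0,"wy":0,"wz":0},{"fingers":1,"x":0,"y":0,"z":-0.04,"wx":0,"wy":0,"wz":0},{"fingers":1,"x":0,"y":0,"z":-0.02,"wx":0,"wy":0,"wz":0},{"fingers":1,"x":0,"y":0,"z":0,"wx":0,"wy":0,"wz":0}]'
python3 - <<'E'
from h import *
import pickle
s=env.state()
im=imaging.capture('wrist');cv2.imwrite('pics/w7.png',im[...,::-1])
pickle.dump(s,open('s7.pkl','wb'));print(s['position'],s['eef_rot'][2]*57.3,s['time'])
E
```

```text
time: 10.35
position: [538.0, -31.6, 34.8]
eef_rot: [3.14, -0.0, 1.689]
wrist_force: [-0.4, 0.5, -3.1]
finger_gap: 55.2
time: 10.85
position: [537.5, -31.6, 34.2]
eef_rot: [-3.141, 0.0, 1.69]
wrist_force: [-0.1, -0.0, 0.3]
finger_gap: 85.5
time: 11.35
position: [539.6, -31.9, 167.9]
eef_rot: [3.135, -0.0, 1.689]
wrist_force: [0.1, 0.2, -0.1]
finger_gap: 85.5
[539.6 -31.9 167.9] 96.79766491284147 11.35
```

View pics/w7.png

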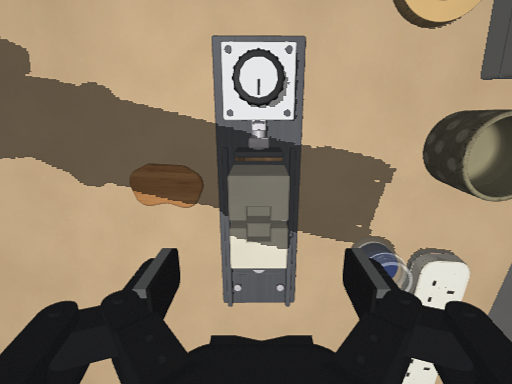

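```bash
python3 - <<'E'
from h import *
import pickle
s=pickle.load(open('s7.pkl','rb'))
print(onz('wrist',(258.7,76),93,s),onz('wrist',(258.7,76),100,s)); print(s['q'],s['ft_torque'])
for i in range(4):
    imaging.capture('side');print(env.state()['ft_torque'].round(3))
E
```

```text
[526.8  66.7  93. ] [526.9  65.9 100. ]
[-0.5  0.3  0.5  1.7 -0.1  1.2  0.2] [-0.1  0.   0. ]
[ 0.1 -0.  -0. ]
[-0. -0. -0.]
[-0. -0. -0.]
[-0.  0.  0.]
```

```bash
python3 -m jog '[{"fingers":1,"x":0.03,"y":0,"z":0,"wx":0,"wy":0,"wz":0},{"fingers":1,"x":0.02,"y":0,"z":0,"wx":0,"wy":0,"wz":0},{"fingers":1,"x":0,"y":0,"z":0,"wx":0,"wy":0,"wz":0},{"fingers":1,"x":0,"y":0,"z":0,"wx":0,"wy":0,"wz":0},{"fingers":1,"x":0,"y":0,"z":0,"wx":0,"wy":0,"wz":0}]'
python3 - <<'E'
from h import *
import pickle
s=env.state()
im=imaging.capture('wrist');cv2.imwrite('pics/w8.png',im[...,::-1])
pickle.dump(s,open('s8.pkl','wb'));print(s['position'],s['eef_rot'][2]*57.3,s['time'],s['q'])
cv2.imwrite('pics/w8c.png',cv2.resize(im[100:330,180:340][...,::-1],None,fx=3.5,fy=2.6,interpolation=cv2.INTER_CUBIC))
E
```

```text
time: 12.1
position: [531.4, 16.8, 163.8]
eef_rot: [-3.141, 0.001, 1.688]
wrist_force: [0.3, -0.5, 0.2]
finger_gap: 85.3
[531.4  16.8 163.8] 96.72957672119786 12.1 [-0.5  0.2  0.5  1.7 -0.1  1.2  0.1]
```

View pics/w8.png

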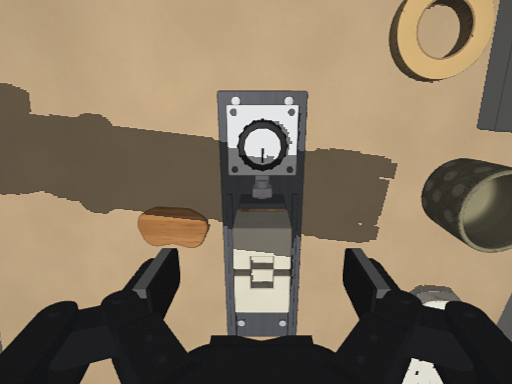

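View pics/w8c.png

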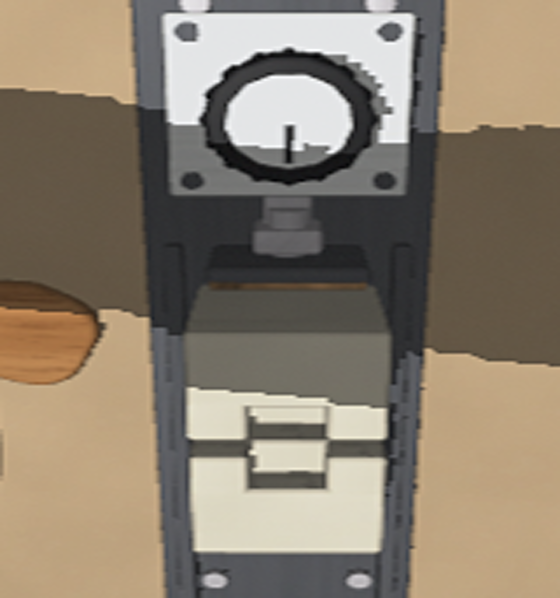

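```bash
python3 - <<'E'
from h import *
import pickle
s7=pickle.load(open('s7.pkl','rb'));s8=pickle.load(open('s8.pkl','rb'))
# inner white disc = knob top centre
print(tri([ray('wrist',(258.8,76),s7),ray('wrist',(262.9,145),s8)]))
for z in(85,93,100):print(onz('wrist',(262.9,145),z,s8))
# knob diameter in s8 and plate corners width
a=onz('wrist',(180+202/3.5,145),90,s8);b=onz('wrist',(180+378/3.5,145),90,s8);print('diam at z90',np.linalg.norm(a-b))
R=Ro.from_euler('xyz',s8['eef_rot']).as_matrix();print('tool rel', R.T@(onz('wrist',(262.9,145),93,s8)-s8['position']))
E
```

```text
[526.9  67.2  87.7]
[527.1  66.9  85. ]
[526.9  67.9  93. ]
[526.8  68.7 100. ]
diam at z90 38.14467160878416
tool rel [51.3  1.6 70.8]
```

```bash
python3 -m jog '[{"fingers":1,"x":0.0253,"y":0.0006,"z":0,"wx":0,"wy":0,"wz":0},{"fingers":1,"x":0.0253,"y":0.0006,"z":0,"wx":0,"wy":0,"wz":0},{"fingers":1,"x":0,"y":0,"z":0,"wx":0,"wy":0,"wz":-8.5},{"fingers":1,"x":0,"y":0,"z":0,"wx":0,"wy":0,"wz":-8.5},{"fingers":1,"x":0,"y":0,"z":0,"wx":0,"wy":0,"wz":-8.5}]'
python3 -m jog '[{"fingers":1,"x":0,"y":0,"z":0,"wx":0,"wy":0,"wz":-8.5},{"fingers":1,"x":0,"y":0,"z":0,"wx":0,"wy":0,"wz":-8.5},{"fingers":1,"x":0,"y":0,"z":0,"wx":0,"wy":0,"wz":-8.5},{"fingers":1,"x":0,"y":0,"z":0,"wx":0,"wy":0,"wz":-8.5},{"fingers":1,"x":0,"y":0,"z":0,"wx":0,"wy":0,"wz":-8.5}]'
python3 -m jog '[{"fingers":1,"x":0,"y":0,"z":0,"wx":0,"wy":0,"wz":-8.5},{"fingers":1,"x":0,"y":0,"z":0,"wx":0,"wy":0,"wz":-8.5},{"fingers":1,"x":0,"y":0,"z":0,"wx":0,"wy":0,"wz":-5},{"fingers":1,"x":0,"y":0,"z":0,"wx":0,"wy":0,"wz":0},{"fingers":1,"x":0,"y":0,"z":0,"wx":0,"wy":0,"wz":0}]'
python3 - <<'E'
from h import *
s=env.state();print(s['position'],s['eef_rot'],s['q'].round(2),s['ft_torque'].round(2))
im=imaging.capture('side');cv2.imwrite('pics/side9.png',cv2.resize(im[110:290,160:360][...,::-1],None,fx=4,fy=3.3))
E
```

```text
time: 12.65
position: [526.9, 67.5, 164.2]
eef_rot: [-3.141, 0.0, 2.14]
wrist_force: [0.2, 0.1, -0.7]
finger_gap: 85.0
time: 13.15
position: [526.9, 67.1, 164.2]
eef_rot: [-3.141, -0.0, 2.881]
wrist_force: [-0.4, -0.5, 0.7]
finger_gap: 85.1
time: 13.65
position: [526.9, 67.6, 164.2]
eef_rot: [-3.141, -0.0, -3.027]
wrist_force: [-1.0, 0.5, -0.6]
finger_gap: 85.0
[526.9  67.6 164.2] [-3.1 -0.  -3. ] [-0.4  0.2  0.3  1.7 -0.1  1.2  1.6] [-0. -0.  0.]
```

View pics/side9.png

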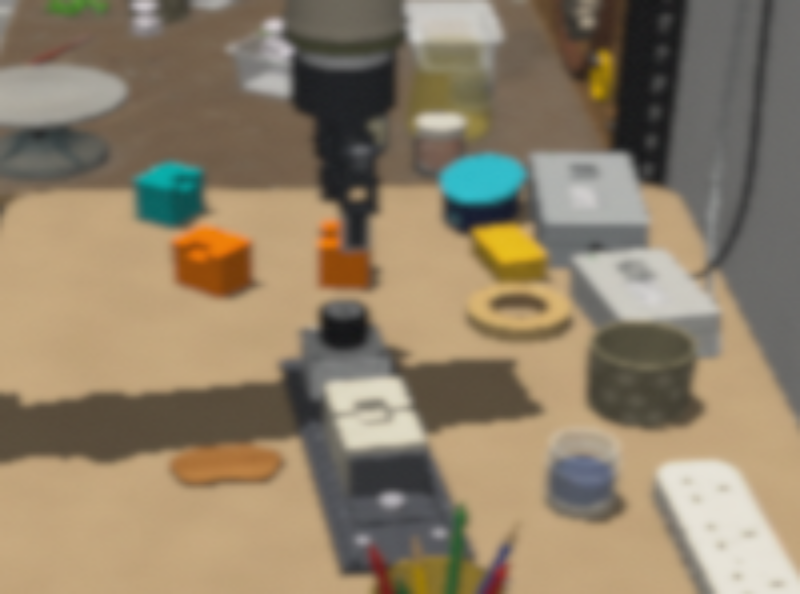

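```bash
python3 - <<'E'
from h import *
for z in (80,85,90,95): print(z,proj('side',[526.9,67.2,z]),proj('scene',[526.9,67.2,z]))
# scale checks: box top at top-34
E
```

```text
80 [245.7 206.1] [260.4 205.6]
85 [245.6 204.7] [260.5 204.1]
90 [245.6 203.3] [260.5 202.7]
95 [245.6 201.9] [260.6 201.2]
```

```bash
python3 -m jog '[{"fingers":1,"x":0,"y":0,"z":0.035,"wx":0,"wy":0,"wz":0},{"fingers":1,"x":0,"y":0,"z":0.035,"wx":0,"wy":0,"wz":0},{"fingers":1,"x":0,"y":0,"z":0.02,"wx":0,"wy":0,"wz":0},{"fingers":0.6,"x":0,"y":0,"z":0.006,"wx":0,"wy":0,"wz":0},{"fingers":0.6,"x":0,"y":0,"z":0,"wx":0,"wy":0,"wz":0}]'
python3 -m jog '[{"fingers":0.6,"x":0,"y":0,"z":0.004,"wx":0,"wy":0,"wz":0},{"fingers":0.6,"x":0,"y":0,"z":0.003,"wx":0,"wy":0,"wz":0},{"fingers":0.6,"x":0,"y":0,"z":0,"wx":0,"wy":0,"wz":0}]'
python3 - <<'E'
from h import *
s=env.state();print(s['position'],s['ft_torque'].round(3))
for c in('wrist','side'):
  im=imaging.capture(c);cv2.imwrite(f'pics/{c}10.png',im[...,::-1] if c=='wrist' else cv2.resize(im[140:290,190:320][...,::-1],None,fx=5,fy=4,interpolation=cv2.INTER_CUBIC))
E
```

```text
time: 14.2
position: [526.4, 68.1, 67.8]
eef_rot: [-3.141, -0.002, -3.024]
wrist_force: [-0.3, 0.0, 0.7]
finger_gap: 58.9
time: 14.5
position: [527.1, 68.5, 61.7]
eef_rot: [3.141, 0.001, -3.023]
wrist_force: [0.1, -0.8, -0.2]
finger_gap: 51.4
[527.1  68.5  61.7] [-0.  0. -0.]
```

View pics/wrist10.png

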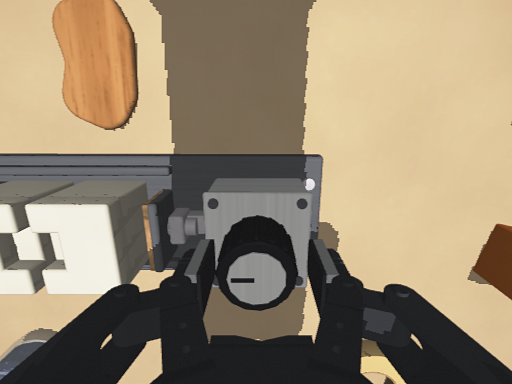

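View pics/side10.png

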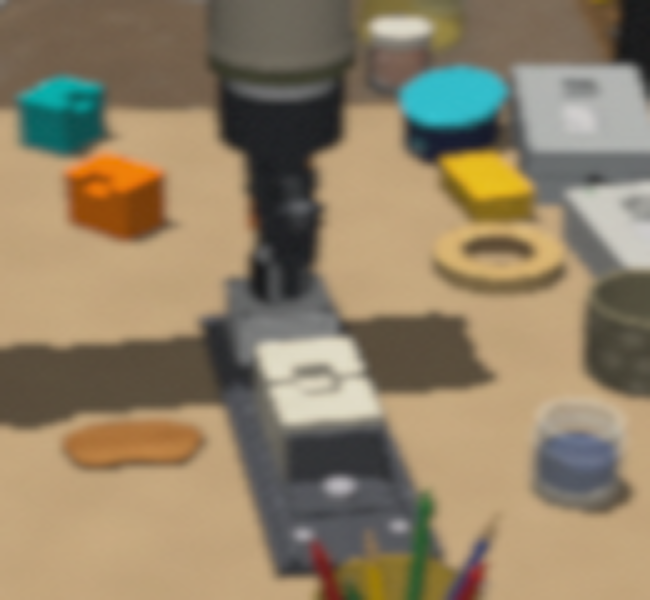

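```bash
python3 -m jog '[{"fingers":0.6,"x":0,"y":-0.002,"z":0.003,"wx":0,"wy":0,"wz":0},{"fingers":0.6,"x":0,"y":0,"z":0,"wx":0,"wy":0,"wz":0}]'
python3 -m jog '[{"fingers":0.3,"x":0,"y":0,"z":0,"wx":0,"wy":0,"wz":0},{"fingers":0.3,"x":0,"y":0,"z":0,"wx":0,"wy":0,"wz":0},{"fingers":0.3,"x":0,"y":0,"z":0,"wx":0,"wy":0,"wz":0},{"fingers":0.3,"x":0,"y":0,"z":0,"wx":0,"wy":0,"wz":0}]' 30
python3 - <<'E'
from h import *
s=env.state();print(s['position'],s['ft_torque'].round(3),s['wrist_force'])
E
```

```text
time: 14.8
position: [526.9, 66.0, 58.1]
eef_rot: [-3.141, -0.0, -3.023]
wrist_force: [-0.8, 0.7, 0.4]
finger_gap: 51.0
time: 15.2
position: [527.0, 66.3, 58.4]
eef_rot: [-3.142, -0.0, -3.023]
wrist_force: [-0.5, -0.5, 2.0]
finger_gap: 39.2
[527.   66.3  58.4] [-0.1  0.2 -0. ] [-0.5 -0.5  2. ]
```

```bash
cat > t.py <<'E'
from h import *
s=env.state();print('T',round(s['time'],2),'yaw',round(s['eef_rot'][2],3),'Mz %.3f'%s['ft_torque'][2],'pos',s['position'],'F',s['wrist_force'],'q7 %.2f gap %.1f'%(s['q'][6],s['finger_gap']))
E
python3 -m jog '[{"fingers":0,"x":0,"y":0,"z":0,"wx":0,"wy":0,"wz":0},{"fingers":0,"x":0,"y":0,"z":0,"wx":0,"wy":0,"wz":0}]' 70 >/dev/null; python3 t.py
for k in 1; do python3 -m jog '[{"fingers":0,"x":0,"y":0,"z":0,"wx":0,"wy":0,"wz":5}]'>/dev/null; python3 t.py; done
python3 -m jog '[{"fingers":0,"x":0,"y":0,"z":0,"wx":0,"wy":0,"wz":5}]'>/dev/null; python3 t.py
python3 -m jog '[{"fingers":0,"x":0,"y":0,"z":0,"wx":0,"wy":0,"wz":5}]'>/dev/null; python3 t.py
python3 -m jog '[{"fingers":0,"x":0,"y":0,"z":0,"wx":0,"wy":0,"wz":5}]'>/dev/null; python3 t.py
```

```text
T 15.4 yaw -3.023 Mz -0.059 pos [527.1  66.3  58.5] F [-2.4 -0.8  4.7] q7 1.60 gap 38.3
T 15.5 yaw -3.11 Mz 0.167 pos [527.1  66.3  58.5] F [-1.4 -0.9  5.2] q7 1.52 gap 38.2
T 15.6 yaw 3.083 Mz 0.284 pos [527.1  66.2  58.5] F [-1.7 -0.8  5.2] q7 1.43 gap 38.4
T 15.7 yaw 2.995 Mz 0.200 pos [527.1  66.2  58.5] F [-2.  -1.9  5.6] q7 1.35 gap 38.2
T 15.8 yaw 2.908 Mz 0.203 pos [527.1  66.2  58.5] F [-0.9 -1.1  5.2] q7 1.27 gap 38.3
```

```bash
python3 -m jog '[{"fingers":0,"x":0,"y":0,"z":0,"wx":0,"wy":0,"wz":5},{"fingers":0,"x":0,"y":0,"z":0,"wx":0,"wy":0,"wz":5}]'>/dev/null; python3 t.py
python3 -m jog '[{"fingers":0,"x":0,"y":0,"z":0,"wx":0,"wy":0,"wz":5},{"fingers":0,"x":0,"y":0,"z":0,"wx":0,"wy":0,"wz":5}]'>/dev/null; python3 t.py
python3 -m jog '[{"fingers":0,"x":0,"y":0,"z":0,"wx":0,"wy":0,"wz":5}]'>/dev/null; python3 t.py
python3 -m jog '[{"fingers":0,"x":0,"y":0,"z":0,"wx":0,"wy":0,"wz":5}]'>/dev/null; python3 t.py
python3 - <<'E'
from h import *
im=imaging.capture('wrist');cv2.imwrite('pics/w11.png',im[...,::-1])
E
```

```text
T 16.0 yaw 2.733 Mz 0.248 pos [527.1  66.1  58.5] F [-2.7 -1.9  5. ] q7 1.11 gap 38.5
T 16.2 yaw 2.559 Mz 0.182 pos [527.1  65.9  58.5] F [-2.2 -3.1  5.5] q7 0.94 gap 39.0
T 16.3 yaw 2.471 Mz 0.292 pos [527.   65.9  58.5] F [-2.5 -1.6  5.4] q7 0.86 gap 38.6
T 16.4 yaw 2.384 Mz 0.234 pos [527.   65.9  58.5] F [-2.4 -2.2  5.6] q7 0.78 gap 38.5
```

View pics/w11.png

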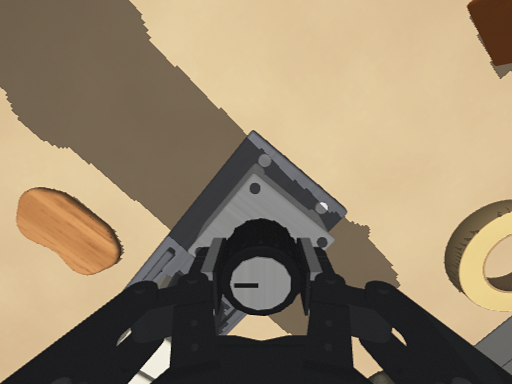

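```bash
python3 -m jog '[{"fingers":0,"x":0,"y":0,"z":0,"wx":0,"wy":0,"wz":4}]'>/dev/null; python3 t.py
python3 -m jog '[{"fingers":0,"x":0,"y":0,"z":0,"wx":0,"wy":0,"wz":4}]'>/dev/null; python3 t.py
python3 -m jog '[{"fingers":0,"x":0,"y":0,"z":0,"wx":0,"wy":0,"wz":4}]'>/dev/null; python3 t.py
python3 - <<'E'
from h import *
for c,sl in(('scene',(slice(195,275),slice(235,335))),('side',(slice(210,270),slice(210,290)))):
  im=imaging.capture(c);cv2.imwrite(f'pics/{c}12.png',cv2.resize(im[sl][...,::-1],None,fx=7,fy=7,interpolation=cv2.INTER_CUBIC))
E
python3 t.py
```

```text
T 16.55 yaw 2.317 Mz 0.231 pos [527.   65.8  58.5] F [-1.7 -1.9  5.7] q7 0.72 gap 38.5
T 16.65 yaw 2.245 Mz 0.213 pos [527.   65.8  58.5] F [-1.8 -2.5  6.3] q7 0.65 gap 38.6
T 16.75 yaw 2.175 Mz 0.125 pos [527.   65.8  58.5] F [-3.  -2.3  6. ] q7 0.59 gap 38.0
T 16.85 yaw 2.175 Mz -0.228 pos [527.   65.8  58.5] F [-2.5 -2.4  5.9] q7 0.59 gap 38.3
```

View pics/scene12.png

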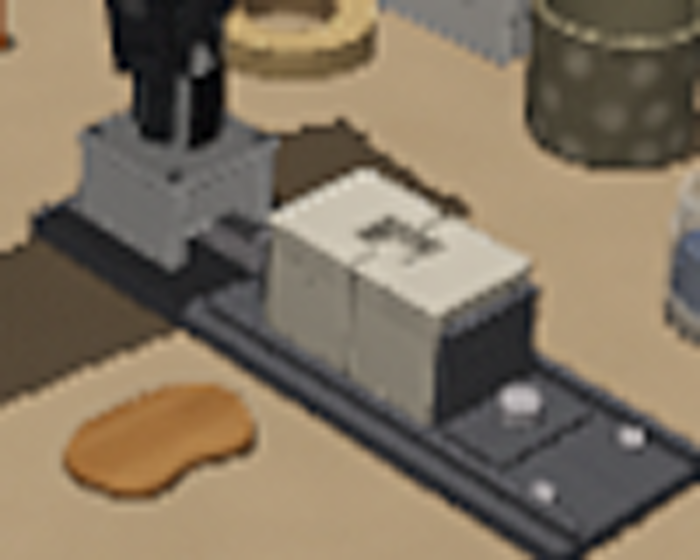

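View pics/side12.png

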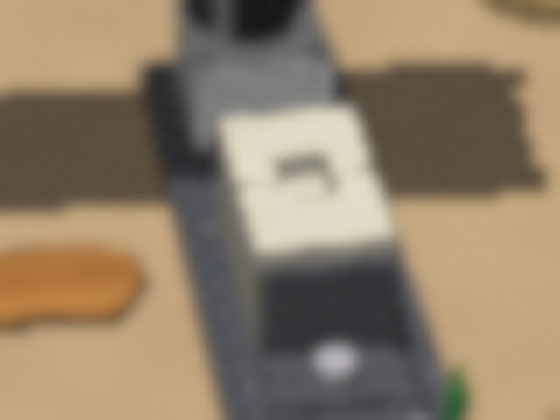

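```bash
for i in 1; do python3 -m jog '[{"fingers":0,"x":0,"y":0,"z":0,"wx":0,"wy":0,"wz":3}]'>/dev/null; python3 t.py
python3 -m jog '[{"fingers":0,"x":0,"y":0,"z":0,"wx":0,"wy":0,"wz":3}]'>/dev/null; python3 t.py
python3 -m jog '[{"fingers":0,"x":0,"y":0,"z":0,"wx":0,"wy":0,"wz":3}]'>/dev/null; python3 t.py
python3 -m jog '[{"fingers":0,"x":0,"y":0,"z":0,"wx":0,"wy":0,"wz":3}]'>/dev/null; python3 t.py
done
```

```text
T 16.95 yaw 2.125 Mz 0.280 pos [526.9  65.8  58.5] F [-2.7 -2.5  6.4] q7 0.54 gap 38.1
T 17.05 yaw 2.071 Mz 0.172 pos [526.9  65.8  58.5] F [-3.6 -3.   6.4] q7 0.49 gap 38.7
T 17.15 yaw 2.019 Mz 0.257 pos [526.9  65.8  58.5] F [-1.9 -2.8  6.1] q7 0.44 gap 38.2
T 17.25 yaw 1.967 Mz 0.238 pos [526.9  65.7  58.5] F [-2.4 -2.7  6.6] q7 0.39 gap 38.4
```

```bash
python3 -m jog '[{"fingers":0,"x":0,"y":0,"z":0,"wx":0,"wy":0,"wz":3}]'>/dev/null; python3 t.py
python3 -m jog '[{"fingers":0,"x":0,"y":0,"z":0,"wx":0,"wy":0,"wz":3}]'>/dev/null; python3 t.py
python3 -m jog '[{"fingers":0,"x":0,"y":0,"z":0,"wx":0,"wy":0,"wz":3}]'>/dev/null; python3 t.py
python3 -m jog '[{"fingers":0,"x":0,"y":0,"z":0,"wx":0,"wy":0,"wz":3}]'>/dev/null; python3 t.py
```

```text
T 17.35 yaw 1.914 Mz 0.206 pos [526.9  65.7  58.5] F [-3.6 -2.7  5.9] q7 0.35 gap 38.6
T 17.45 yaw 1.862 Mz 0.334 pos [526.9  65.7  58.5] F [-3.3 -3.3  7. ] q7 0.30 gap 38.5
T 17.55 yaw 1.81 Mz 0.393 pos [526.9  65.6  58.5] F [-3.  -3.3  7.1] q7 0.25 gap 38.4
T 17.65 yaw 1.757 Mz 0.516 pos [526.8  65.5  58.5] F [-3.4 -3.9  7. ] q7 0.20 gap 38.6
```

```bash
python3 -m jog '[{"fingers":0,"x":0,"y":0,"z":0,"wx":0,"wy":0,"wz":2}]'>/dev/null; python3 t.py
python3 -m jog '[{"fingers":0,"x":0,"y":0,"z":0,"wx":0,"wy":0,"wz":2}]'>/dev/null; python3 t.py
```

```text
T 17.75 yaw 1.722 Mz 0.441 pos [526.8  65.4  58.5] F [-2.8 -3.8  6.6] q7 0.17 gap 38.5
T 17.85 yaw 1.688 Mz 0.297 pos [526.8  65.4  58.5] F [-3.4 -2.   6.5] q7 0.14 gap 38.3
```

```bash
python3 -m jog '[{"fingers":0,"x":0,"y":0,"z":0,"wx":0,"wy":0,"wz":2}]'>/dev/null; python3 t.py
python3 -m jog '[{"fingers":0,"x":0,"y":0,"z":0,"wx":0,"wy":0,"wz":2}]'>/dev/null; python3 t.py
python3 -m jog '[{"fingers":0,"x":0,"y":0,"z":0,"wx":0,"wy":0,"wz":2}]'>/dev/null; python3 t.py
```

```text
T 17.95 yaw 1.653 Mz 0.060 pos [526.7  66.   58.5] F [-3.3 -1.4  7.5] q7 0.11 gap 38.4
T 18.05 yaw 1.618 Mz 0.195 pos [526.7  65.9  58.5] F [-4.9 -4.   7.4] q7 0.08 gap 38.5
T 18.15 yaw 1.583 Mz 0.215 pos [526.6  65.7  58.5] F [-4.9 -3.5  8.3] q7 0.04 gap 38.3
```

```bash
python3 -m jog '[{"fingers":0,"x":0,"y":0,"z":0,"wx":0,"wy":0,"wz":2}]'>/dev/null; python3 t.py
python3 -m jog '[{"fingers":0,"x":0,"y":0,"z":0,"wx":0,"wy":0,"wz":2}]'>/dev/null; python3 t.py
python3 -m jog '[{"fingers":0,"x":0,"y":0,"z":0,"wx":0,"wy":0,"wz":2}]'>/dev/null; python3 t.py
```

```text
T 18.25 yaw 1.548 Mz 0.248 pos [526.6  65.6  58.5] F [-5.1 -2.8  7.6] q7 0.01 gap 38.6
T 18.35 yaw 1.513 Mz 0.312 pos [526.6  65.6  58.5] F [-5.6 -4.3  8. ] q7 -0.02 gap 38.1
T 18.45 yaw 1.479 Mz 0.312 pos [526.5  65.6  58.5] F [-4.7 -3.6  7.8] q7 -0.05 gap 38.6
```

```bash
python3 -m jog '[{"fingers":0.7,"x":0,"y":0,"z":0,"wx":0,"wy":0,"wz":0},{"fingers":0.7,"x":0,"y":0,"z":0,"wx":0,"wy":0,"wz":0},{"fingers":0.7,"x":0,"y":0,"z":0,"wx":0,"wy":0,"wz":0},{"fingers":0.7,"x":0,"y":0,"z":0,"wx":0,"wy":0,"wz":0}]'
python3 t.py
python3 -m jog '[{"fingers":0.7,"x":0,"y":0,"z":-0.02,"wx":0,"wy":0,"wz":0},{"fingers":0.7,"x":0,"y":0,"z":-0.04,"wx":0,"wy":0,"wz":0},{"fingers":0.7,"x":0,"y":0,"z":-0.04,"wx":0,"wy":0,"wz":0},{"fingers":0.7,"x":-0.03,"y":0,"z":-0.02,"wx":0,"wy":0,"wz":0},{"fingers":0.7,"x":-0.04,"y":0,"z":0,"wx":0,"wy":0,"wz":0}]'
python3 -m jog '[{"fingers":0.7,"x":0,"y":0,"z":0,"wx":0,"wy":0,"wz":0},{"fingers":0.7,"x":0,"y":0,"z":0,"wx":0,"wy":0,"wz":0},{"fingers":0.7,"x":0,"y":0,"z":0,"wx":0,"wy":0,"wz":0}]'
python3 - <<'E'
from h import *
im=imaging.capture('wrist');cv2.imwrite('pics/w13.png',im[...,::-1])
im=imaging.capture('scene');cv2.imwrite('pics/scene13.png',cv2.resize(im[170:290,185:345][...,::-1],None,fx=5,fy=5,interpolation=cv2.INTER_CUBIC))
E
```

```text
time: 18.85
position: [527.1, 66.6, 58.2]
eef_rot: [3.142, -0.0, 1.481]
wrist_force: [-0.6, 0.6, -0.3]
finger_gap: 59.8
T 18.85 yaw 1.481 Mz 0.022 pos [527.1  66.6  58.2] F [-0.6  0.6 -0.3] q7 -0.05 gap 59.8
time: 19.35
position: [522.9, -1.8, 181.6]
eef_rot: [3.136, -0.002, 1.485]
wrist_force: [-0.9, 0.6, -0.4]
finger_gap: 59.8
time: 19.65
position: [520.6, -2.2, 177.9]
eef_rot: [-3.141, -0.0, 1.481]
wrist_force: [0.0, 0.2, -1.1]
finger_gap: 59.5
```

View pics/w13.png

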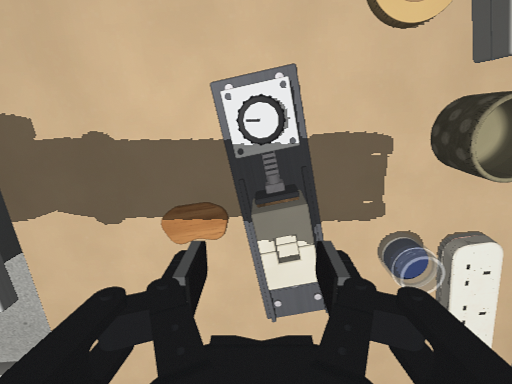

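View pics/scene13.png

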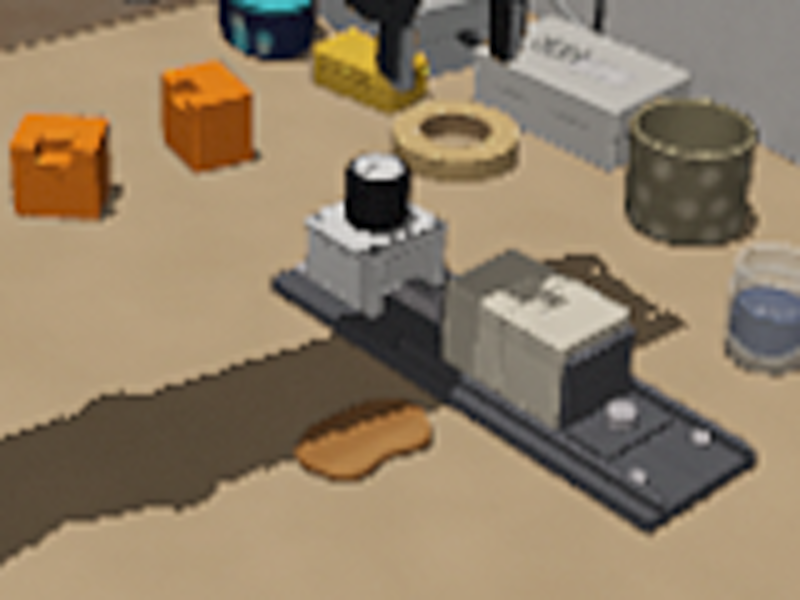

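```bash
python3 -c "
from rig import ticket
print(ticket.finish_job())"
```

```text
the job is handed in; nothing more can be done
None
```

I set the white half in the bed with its notch towards the rear half, turned the knob clockwise past its first click, let go and handed the job in at about 19.7 s. No verdict was reported.

**Placing:** The half touched down on the bed at the expected height, not on the rails. A picture taken after I let go showed it between the rails with about a 6 mm gap to the rear half.

**Turning:** The whole turn was about 1.78 rad in one grip.
- While the jaw ran free, the torque read about 0.2 to 0.24 N m.
- It then climbed to readings of 0.33 to 0.52 N m.
- It fell sharply to about 0.06 N m at roughly 1.6 rad, which I took as the first click.
- It rose again to 0.31 N m, and I stopped there, before a second click.

**Last checks:** The pictures show the two halves closed with no visible gap. The tape roll, kidney rib and jar look undisturbed. The gripper is clear of everything, with the wrist force near zero.

**Uncertain:** I could not measure the force between the halves directly, so I only infer the roughly 12 N from the clutch slipping. The torque readings were noisy, by about 0.05 N m, and the 0.52 N m peak was above the stated 0.34 N m. The wrist camera read heights a few millimetres off, so I set the placing height by touch.

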